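# Find the loose swing bolt on the bearing stand and hold its cap open

### The arm

A 7-joint arm with a two-finger parallel gripper is mounted at the origin on a cart in front of the work surface, level with it; the furniture and walls round the work are solid. World frame = base frame: x ahead of the robot, y to its left, z up, the work surface at z = 0. Lengths are in mm, angles in degrees, forces in N, time in s.
With the tool pointing down it reaches from about 425 to 875 mm from the base axis. Payload 9.9 kg.
Tool frame: the origin (TCP) lies between the finger pads; the fingertips stand 14 mm ahead of it and the grasp point (between the pads) lies 5 mm behind it (bot.finger_overhang is the distance from the TCP to the fingertips, in mm); z points along the fingers, y is the line along which they close (so a half turn about z gives the same grasp; the last joint's range is limited). The gripper opens to 85 mm and grips with 20 to 120 N. Pads are 22 mm wide; open, the fingers measure 114 mm over their backs; the gripper's body (76 mm by 85 mm) begins 54 mm behind the grasp point. The pads swing forward as they close: fully open they stand 13 mm farther back than shut.
Start: joints at [-72.41, 32.985, 1.427, 82.34, -0.859, 64.687, -3.237], TCP at [257.119, 624.114, 214.589] pointing down, gripper open.
Joint ranges: [-157.87, 157.87], [-19.46, 123.44], [-87.15, 90], [11.01, 140.99], [-62.26, 242.26], [9.8, 113.94], [-161.44, 161.44]. Speed limits (degrees/s): [127.2, 127.2, 172.46, 172.46, 180, 180, 180].

### API

Orientations are given as a 3x3 rotation matrix whose columns are the frame's x, y, z axes.
In Python, from workcell import bot gives the robot as it stands. The module is installed in compiled form; this text tells all that it offers.
- The arm moves only by the shell command python3 -m jog 'ROWS' [FORCE]. ROWS is text: rows parted by semicolons, each of 7 numbers parted by spaces: the shift along the tool's x, y, z in m, then the turn, a rotation vector about the tool's x, y, z in degrees, then the gripper's target within -1 to 1 (shut at 1, half-way at 0, fully open at -1). In form: dx dy dz ax ay az hand; .... A call has 1 to 8 rows; each row shifts and turns the commanded pose from where the row before left it, along the tool's axes as they then stand; what a row does not reach is not made up. A row lasts 1/8 s, in which the tool goes at most 62.5 mm and 10.7 degrees, less where a joint would pass 70% of its speed; a pose out of reach is approached as far as the arm can. A call with a gripper value outside its range is refused whole. The fingers move at their own pace and stop on an object; FORCE is the grip in N (left out, the last holds). Time passes only in rows, so rows that do not move let the fingers close. It gives the time, the measured TCP pose, the force, the opening and the grip force at its end, in the units of the state.
- bot.read_state(): the state, without advancing time (a new reading comes with each control period).
- bot.read_camera(name): name is "side" or "top"; returns a dict with "frame" (384x512x3 uint8, red, green, blue), "z_map" (384x512 float32, mm along the optical axis (not along the pixel's ray), 0 where there is no reading), "vertical_fov" (degrees; the focal length in pixels is half the picture's height over the tangent of half this angle, whatever the lens; pixels are square), "cx", "cy" (the principal point, pixels), "distortion" ([k1, k2, p1, p2, k3] as OpenCV has them; the pictures are not rectified), "rvec" (rotation vector, rad) and "tvec" (3), from world to camera coordinates, as OpenCV has them. Camera axes: x right, y down, z forward; pixel columns grow to the right and rows downward; lengths in mm; the calibration is good to about 2 mm. A picture is of the moment at which its call begins.
- bot.close_job(): hands the job in; it is judged then, once.
Trained networks look in the newest picture that a camera, given by its name, has taken for a name from the list of things; names that differ only in an ending like _2 or _b are one class to them, and where a whole thing is asked for, a point or a joint stands for the part that bears it (a point fixed in the world has none). Each returns a list of dicts, best first, with "conf" (0 to 1); they miss things now and then, are a little off and sometimes report something else, mostly with a low value. They report only what shows in the picture. A call takes as long as a camera call.
- bot.look_for(camera, query): "centre" ([x, y, z] in mm, in the coordinates of the camera as it stood for that picture, good to about 4 mm: the middle of the surface that is visible of it).
- bot.cut_out(camera, query): "mask" (384x512 bool, what is visible of it).
- bot.landmark_of(camera, query): "centre" ([x, y, z] in mm, in the coordinates of the camera as it stood for that picture, good to about 4 mm: a listed point, or the origin of a listed thing).
The state is a dict: "t": time; "joint_pos": joint angles; "joint_velocities": joint speeds; "joint_efforts": joint torques, N m; "eef_pos": TCP position; "orientation": TCP orientation; "wrist_force": force on the tool from outside, world axes, zero at the start; "moment": the same for the moment, N m; "finger_gap": opening from 0.0 (shut) to 1.0 (fully open); "finger_force": force on a finger pad.
Only numpy, scipy, OpenCV 4.12 (cv2) and the standard library are available. Lean on these libraries where they do the work, as an engineer would, in place of code of your own. Each camera call takes 0.05 s, during which the arm holds its last target. There are 200 camera calls.

### The job

One of the three swing bolts on the bearing stand has come loose. With your fingertips, lightly tap the upright end of every bolt towards the open front of its slot, all three in turn, left, middle, right, to find out which one gives; swing that bolt out of its slot, then lift its bearing cap at least 45 degrees open and finish still holding the cap up, because it falls shut when let go. Leave the caliper, the hex key and the grey setting block where they are.

Things in the scene. Friction and masses are not known exactly. Their poses are not given: they have to be found in the camera images.
- stand: Green bearing stand fixed to the bench: plate 150 x 236 x 14 mm, three 36 mm wide bearings 85 mm apart carry a 24 mm steel shaft with a white 103 mm pulley on its right end. Origin: under the plate, below shaft and middle bearing. x points from the swing bolts (front) to the cap hinges (rear), y along the shaft to the left, z up. Bearings at y = +85 (left), 0, -85 mm (right).
- stand_front (a point): Point at the middle bearing on the line of the three swing bolts (x = -60 mm, z = 62 mm in the stand's frame), axes as the stand's. Shaft axis at x = 0, z = 62 mm. Shut caps rise to z = 88 mm near the shaft (x from -26 to +26 mm); only the bolt ends and the pulley (top z = 114 mm, y from -152 to -122 mm) are higher. An open carton, 190 mm high, stands close behind.
- bolt_left (a joint): Angle of the left 10 mm swing bolt, rad: 0 upright in its slot, grows as it swings out to the front (stand -x) about a pin at z = 34 mm; stop at 1.2. A tight bolt does not move; the loose one turns under about 1 N at its end and stays where it is left. Above 0.45 its nut is clear of the cap. Which one is loose changes from start to start and cannot be seen.
- bolt_middle (a joint): Same for the middle swing bolt.
- bolt_right (a joint): Same for the right swing bolt.
- bolt_left_end (a point): Centre of the top end of the left swing bolt: 10 mm diameter, 26 mm of thread stand free above its nut (19 mm wide, 75 to 87 mm above the bench, over the fork of the cap). At the start 113 mm above the bench and 79 mm above its pin, at x = -60 mm in the stand's frame; z axis along the bolt.
- bolt_middle_end (a point): Same for the middle swing bolt.
- bolt_right_end (a point): Same for the right swing bolt.
- cap_left (a joint): Opening angle of the left bearing cap, rad: 0 shut, grows as its front rises, stop at 1.2. The hinge axis runs along the stand's y at x = +52 mm, z = 70 mm. The cap weighs about 0.3 kg, falls shut when let go, and cannot rise while its bolt stands in its slot.
- cap_middle (a joint): Same for the middle cap.
- cap_right (a joint): Same for the right cap.
- cap_left_bosses (a point): Point midway between the two round steel bosses (18 mm diameter, 44 mm over their outer faces, axis along the stand's y) on the sides of the left cap's front fork: the place to take the cap between two fingers. 68 mm above the bench and 108 mm in front of the hinge when shut. The fork is 12 mm thick. x axis as the stand's when shut, turning with the cap.
- cap_middle_bosses (a point): Same for the middle cap.
- cap_right_bosses (a point): Same for the right cap.
- caliper: Steel vernier caliper, 225 x 58 mm, 10 mm thick, lying flat to the left of the stand near the bench edge; origin under its centre, y axis along its beam. Not to be moved.
- hex_key: Black hex key, 79 x 31 mm, 8 mm thick, lying to the left of the stand; origin under its centre. Not to be moved.
- setting_block: Grey steel setting block, 34 x 50 x 24 mm, behind the left end of the stand; origin under its centre. Not to be moved.

How it is judged:
By the outcome, as a careful person would: the job done as asked, in the order asked, and still so for the second after the job is handed in, while the arm keeps its last pose, push and grip.
It also fails if it takes over 51 s, if anything falls off the work surface, if the arm or the gripper's body presses on something with over 40 N, if the wrist force passes 120 N, or if a joint passes its speed limit or range.

## Working session

There is one attempt and no reset: what is moved stays moved. The work goes in short steps, Python scripts to look and compute and a shell command to move; the robot and the scene stay as the last step left them, time stands still between calls to the robot, and variables do not carry over. Pictures are saved under pics/ and viewed, at most 10 in all, crops included, and the job is handed in when it is done.

```bash
mkdir -p pics
cat > h.py <<'E'
import numpy as np, cv2
from workcell import bot
def snap(cam,name=None):
    c=bot.read_camera(cam)
    if name: cv2.imwrite('pics/'+name,c['frame'][:,:,::-1])
    return c
def w(c,p):
    R=cv2.Rodrigues(np.array(c['rvec'],float))[0]
    return R.T@(np.array(p,float)-np.array(c['tvec'],float).ravel())
def st():
    s=bot.read_state(); print('t',s['t'],'tcp',np.round(s['eef_pos'],1),'\n',np.round(s['orientation'],3),'F',np.round(s['wrist_force'],1),'gap',s['finger_gap'],s['finger_force']); return s
E
python3 - <<'E'
from h import *
np.set_printoptions(suppress=True)
st()
for cam in('top','side'):
    c=snap(cam,cam+'0.png')
    print(cam,'cam pos',w(c,[0,0,0]).round())
    for q in['stand','stand_front','bolt_left_end','bolt_middle_end','bolt_right_end','cap_left_bosses','cap_middle_bosses','cap_right_bosses','caliper','hex_key','setting_block']:
        for d in bot.landmark_of(cam,q)[:3]: print(q,round(d['conf'],2),w(c,d['centre']).round(0))
E
```

```text
t 0.0 tcp [256.9 623.7 213.8] 
 [[-0.925  0.381 -0.001]
 [ 0.381  0.925 -0.002]
 [-0.    -0.002 -1.   ]] F [ 0.1 -0.1 -0.5] gap 0.9977463651869769 0.0
top cam pos [ 355.  -32. 1060.]
stand 0.89 [ 565. -256.   -1.]
stand_front 0.86 [ 506. -238.   60.]
bolt_left_end 0.61 [ 537. -155.  116.]
bolt_middle_end 0.59 [ 509. -237.  114.]
bolt_right_end 0.53 [ 480. -309.  112.]
bolt_right_end 0.5 [ 562. -255.   -1.]
cap_left_bosses 0.96 [ 543. -159.   67.]
cap_left_bosses 0.22 [ 477. -314.   67.]
cap_middle_bosses 0.75 [ 511. -232.   73.]
cap_right_bosses 0.8 [ 475. -318.   70.]
cap_right_bosses 0.43 [ 506. -238.   63.]
caliper 0.81 [473.  94.   1.]
hex_key 0.59 [551. -73.  -1.]
setting_block 0.64 [ 717. -188.    3.]
side cam pos [217. 489. 579.]
stand 0.78 [ 566. -259.    1.]
stand_front 0.58 [ 509. -236.   64.]
bolt_left_end 0.7 [ 541. -153.  111.]
bolt_middle_end 0.45 [ 506. -232.  113.]
bolt_right_end 0.68 [ 477. -316.  112.]
cap_left_bosses 0.74 [ 539. -155.   65.]
cap_middle_bosses 0.82 [ 510. -237.   69.]
cap_right_bosses 0.56 [ 478. -315.   67.]
caliper 0.8 [475.  94.  -4.]
caliper 0.6 [ 566. -259.    0.]
setting_block 0.7 [ 717. -183.    0.]
```

View pics/top0.png

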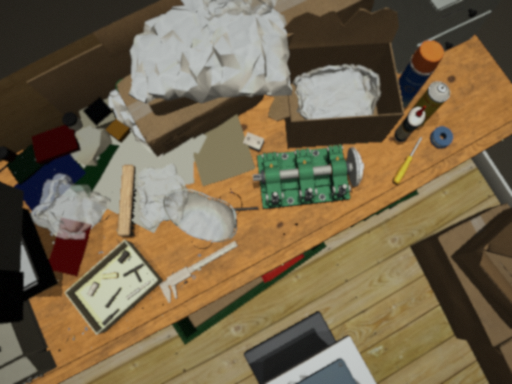

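View pics/side0.png

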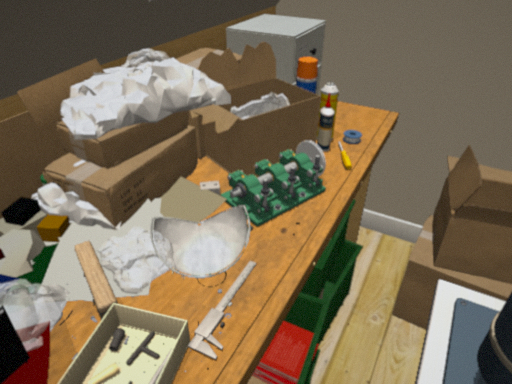

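The top view shows the stand at about (305,178), bolts on the lower side, with the pulley at (355,165). The side view shows it at about (275,185), with the carton close behind. Next I fit the stand pose and check obstacle heights.

```bash
cat > fit.py <<'E'
from h import *
from scipy.optimize import least_squares
L={'stand':(0,0),'stand_front':(-60,0)}
for n,y in(('left',85),('middle',0),('right',-85)):
    L[f'bolt_{n}_end']=(-60,y);L[f'cap_{n}_bosses']=(-56,y)
E
python3 - <<'E'
from fit import *
np.set_printoptions(suppress=True,linewidth=200)
A=[];B=[];H={}
for cam in('top','side'):
    c=snap(cam)
    for q in L:
        for d in bot.landmark_of(cam,q)[:1]: A.append(L[q]);B.append(w(c,d['centre'])[:2])
    z=c['z_map']; v,u=np.nonzero(z>0); f=192/np.tan(np.radians(c['vertical_fov'])/2)
    K=np.array([[f,0,c['cx']],[0,f,c['cy']],[0,0,1]])
    n=cv2.undistortPoints(np.c_[u,v].astype(float)[:,None],K,np.array(c['distortion'],float))[:,0]
    P=np.c_[n,np.ones(len(n))]*z[v,u][:,None]
    R=cv2.Rodrigues(np.array(c['rvec'],float))[0]; W=(P-np.array(c['tvec']).ravel())@R
    for p in W: 
        k=(int(p[0]//50),int(p[1]//50)); H[k]=max(H.get(k,-999),p[2])
A=np.array(A,float);B=np.array(B)
r=lambda p:((A@np.array([[np.cos(p[2]),np.sin(p[2])],[-np.sin(p[2]),np.cos(p[2])]])+p[:2]-B)).ravel()
s=least_squares(r,[565,-256,-.37],loss='soft_l1',f_scale=4); p=s.x
print('stand',p[:2],'yaw',np.degrees(p[2]),'res',np.abs(s.fun).reshape(-1,2).max(1).round(1))
print('heights; cols y=',[50*j for j in range(13,-10,-1)])
for i in range(17,3,-1): print(50*i,[int(H.get((i,j),-9)) for j in range(13,-10,-1)])
print(bot.finger_overhang)
E
```

```text
stand [ 563.95945195 -256.2403926 ] yaw -21.684365318337903 res [ 3.   3.7  4.7 85.3  4.2  5.5  3.   1.6  3.5  2.   3.6  1.7  0.8  4.6  2.1  0.7]
heights; cols y= [650, 600, 550, 500, 450, 400, 350, 300, 250, 200, 150, 100, 50, 0, -50, -100, -150, -200, -250, -300, -350, -400, -450]
850 [-9, -9, -9, -9, 1, 23, 41, 65, 39, 472, 504, 504, 505, 505, 505, 505, 459, 452, 445, 307, 280, 254, 243]
800 [-9, -9, -9, -9, -1, 67, 77, 80, 70, 14, 565, 566, 565, 566, 566, 565, 314, 323, 316, 308, 282, 298, 301]
750 [-9, -9, -9, -9, -1, 65, 279, 326, 82, 44, 594, 627, 627, 626, 625, 626, 305, 311, 316, 306, 274, 155, 265]
700 [-9, -9, -9, -9, 0, 33, 323, 324, 66, 47, 48, 685, 687, 688, 687, 645, 24, 266, 281, 271, 245, 150, 158]
650 [-9, -9, -9, -9, -9, 30, 318, 32, 4, 47, 48, 715, 748, 748, 747, 20, 25, 79, 180, 193, 146, 148, 169]
600 [-9, -9, -9, 48, 4, 323, 315, 57, 58, 56, 40, 73, 808, 809, 809, 4, 75, 90, 81, 193, 192, 191, 152]
550 [-9, -9, 132, 134, 181, 321, 237, 57, 23, 57, 5, 5, 837, 870, 869, 101, 78, 91, 90, 90, 86, 190, 192]
500 [-9, -9, 135, 133, 7, 319, 55, 13, 15, 59, 55, 8, 8, 931, 901, 108, 88, 114, 116, 88, 92, 116, 73]
450 [-9, 127, 134, 134, 8, 56, 58, 59, 57, 56, 57, 13, 10, 942, 6, 5, 7, 5, 86, 78, 115, 112, 6]
400 [-745, 118, 118, 120, 5, 4, 52, 5, 4, 10, 12, 5, 5, 7, 5, 6, 6, 6, 5, 5, 5, 5, 5]
350 [-738, -736, 5, 3, 4, 3, 3, 4, 3, 4, 6, 3, 5, 5, 6, 5, 3, 4, 4, 6, 6, 5, 5]
300 [-741, -742, -738, -741, -740, -738, -742, -740, -329, -332, -328, -330, -330, -330, -337, -739, -736, -737, -736, -736, -735, -738, -740]
250 [-740, -740, -739, -740, -740, -736, -737, -740, -739, -739, -740, -738, -740, -741, -736, -733, -735, -737, -738, -738, -738, -739, -734]
200 [-9, -742, -738, -740, -739, -737, -739, -739, -739, -737, -737, -736, -736, -739, -737, -737, -738, -737, -740, -738, -739, -734, -736]
14.0
```

Run:
```python
from h import *
np.set_printoptions(suppress=True,linewidth=200)
for cam in('top','side'):
    c=snap(cam)
    z=c['z_map']; v,u=np.nonzero(z>0); f=192/np.tan(np.radians(c['vertical_fov'])/2)
    K=np.array([[f,0,c['cx']],[0,f,c['cy']],[0,0,1]])
    n=cv2.undistortPoints(np.c_[u,v].astype(float)[:,None],K,np.array(c['distortion'],float))[:,0]
    P=np.c_[n,np.ones(len(n))]*z[v,u][:,None]
    R=cv2.Rodrigues(np.array(c['rvec'],float))[0]; W=(P-np.array(c['tvec']).ravel())@R
    for nm,m in(('A',(W[:,2]>200)&(W[:,0]>350)&(W[:,0]<680)&(W[:,1]>320)&(W[:,1]<500)),('B',(W[:,2]>330)&(W[:,1]<250)&(W[:,1]>-110)&(W[:,0]<840))):
        if m.any(): print(cam,nm,m.sum(),'u',np.percentile(u[m],[0,5,50,95,100]),'v',np.percentile(v[m],[0,5,50,95,100]),'W',np.percentile(W[m],[0,50,100],axis=0).round())
    if cam=='top': cv2.imwrite('pics/topz.png',cv2.resize(cv2.applyColorMap(cv2.convertScaleAbs(z,alpha=.2),2),(512,384)))
```

```text
top A 2692 u [ 0.  1. 15. 36. 45.] v [236. 243. 276. 316. 323.] W [[525. 377. 200.]
 [604. 402. 267.]
 [680. 447. 326.]]
top B 5295 u [  0.   3.  42. 114. 146.] v [ 0.  1. 21. 57. 72.] W [[492. -74. 517.]
 [619.  18. 787.]
 [840. 182. 941.]]
side A 316 u [ 0.    0.    4.   11.25 14.  ] v [305. 309. 324. 336. 340.] W [[581. 380. 200.]
 [585. 388. 215.]
 [591. 400. 237.]]
```

```bash
python3 -m jog '-.034 -.036 0 0 0 0 1; -.034 -.036 0 0 0 0 1; -.034 -.036 0 0 0 0 1; -.034 -.036 0 0 0 0 1; -.034 -.036 0 0 0 0 1; -.034 -.036 0 0 0 0 1; -.034 -.036 0 0 0 0 1; -.034 -.036 0 0 0 0 1' 20; python3 -m jog '-.032 -.036 0 0 0 0 1; -.032 -.036 0 0 0 0 1; -.032 -.036 0 0 0 0 1; -.032 -.036 0 0 0 0 1; -.032 -.036 0 0 0 0 1; 0 0 0 0 0 0 1'
```

```text
t: 3.2
eef_pos: [399.4, 252.8, 214.9]
orientation: [[-0.925, 0.381, 0.001], [0.381, 0.925, 0.0], [-0.0, 0.001, -1.0]]
wrist_force: [1.3, -0.1, -0.1]
finger_gap: 0.003
finger_force: 0.0
t: 3.95
eef_pos: [479.1, 22.9, 214.8]
orientation: [[-0.922, 0.387, 0.001], [0.387, 0.922, -0.001], [-0.001, -0.001, -1.0]]
wrist_force: [-0.2, 1.2, 0.4]
finger_gap: -0.002
finger_force: 0.0
```

```bash
python3 -m jog '-.037 -.035 .016 0 0 0 1; -.037 -.035 .016 0 0 0 1; -.037 -.035 .016 0 0 0 1; -.037 -.035 .016 0 0 0 1; 0 0 0 0 0 0 1'
python3 - <<'E'
from fit import *
np.set_printoptions(suppress=True)
s=bot.read_state(); tcp=np.array(s['eef_pos'])
for cam in('top','side'):
    c=snap(cam)
    cv2.imwrite(f'pics/{cam}1.png',cv2.resize(c['frame'][100:300,180:400,::-1],None,fx=3,fy=3,interpolation=2)[:600])
    for q in('bolt_left_end','bolt_middle_end','bolt_right_end'):
        for d in bot.landmark_of(cam,q)[:1]: print(cam,q,round(d['conf'],2),w(c,d['centre']).round(1))
E
```

```text
t: 4.58
eef_pos: [561.9, -162.3, 149.2]
orientation: [[-0.923, 0.385, -0.002], [0.385, 0.923, -0.001], [0.001, -0.002, -1.0]]
wrist_force: [-0.5, 1.3, -0.5]
finger_gap: 0.005
finger_force: 0.0
side bolt_left_end 0.66 [ 541.6 -152.3  111.1]
side bolt_middle_end 0.45 [ 508.5 -235.   110.6]
side bolt_right_end 0.52 [ 476.8 -312.9  113.8]
```

View pics/side1.png

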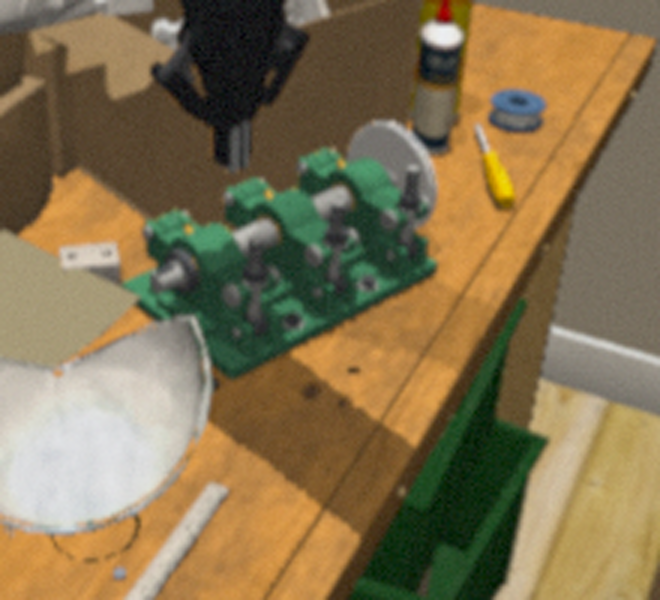

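Side crop: fingertips at (235,160), hovering behind the left bolt, whose end is at (258,240). The middle and right bolt ends are at (338,212) and (412,172). Next I descend and tap the left bolt.

```bash
python3 -m jog '0 0 .018 0 0 0 1; 0 0 .018 0 0 0 1; 0 0 0 0 0 0 1'; python3 -m jog '.003 0 0 0 0 0 1; .003 0 0 0 0 0 1; 0 0 0 0 0 0 1';  python3 -m jog '.002 0 0 0 0 0 1; 0 0 0 0 0 0 1'
```

```text
t: 5.35
eef_pos: [561.0, -158.2, 113.9]
orientation: [[-0.925, 0.38, -0.002], [0.38, 0.925, 0.001], [0.002, -0.0, -1.0]]
wrist_force: [0.1, 0.6, -0.6]
finger_gap: 0.0
finger_force: 0.0
t: 5.72
eef_pos: [556.2, -156.6, 115.2]
orientation: [[-0.925, 0.381, 0.001], [0.381, 0.925, -0.0], [-0.001, 0.0, -1.0]]
wrist_force: [0.7, -0.0, 1.1]
finger_gap: 0.001
finger_force: 0.0
t: 5.98
eef_pos: [554.3, -155.9, 114.7]
orientation: [[-0.925, 0.381, 0.0], [0.381, 0.925, 0.0], [-0.0, 0.0, -1.0]]
wrist_force: [0.1, -1.5, 0.1]
finger_gap: 0.001
finger_force: 0.0
```

```bash
python3 -m jog '.002 0 0 0 0 0 1; 0 0 0 0 0 0 1'
```

```text
t: 6.22
eef_pos: [552.4, -155.1, 114.6]
orientation: [[-0.925, 0.381, -0.0], [0.381, 0.925, 0.0], [0.0, -0.0, -1.0]]
wrist_force: [0.6, 0.1, 0.2]
finger_gap: 0.004
finger_force: 0.0
```

```bash
python3 -m jog '.002 -.002 0 0 0 0 1; 0 0 0 0 0 0 1';python3 -m jog '.002 0 0 0 0 0 1; 0 0 0 0 0 0 1'
python3 - <<'E'
from h import *
for i in range(1):
  for cam in('side','top'):
    c=snap(cam)
    for d in bot.landmark_of(cam,'bolt_left_end')[:1]: print(cam,round(d['conf'],2),w(c,d['centre']).round(1))
    if cam=='side':cv2.imwrite('pics/side2.png',cv2.resize(c['frame'][120:240,220:340,::-1],(600,600),interpolation=2))
E
```

```text
t: 6.48
eef_pos: [549.6, -156.5, 114.6]
orientation: [[-0.924, 0.381, -0.0], [0.381, 0.924, -0.0], [0.0, -0.0, -1.0]]
wrist_force: [-0.8, 0.2, 0.3]
finger_gap: 0.002
finger_force: 0.0
t: 6.72
eef_pos: [547.9, -155.4, 114.6]
orientation: [[-0.925, 0.381, -0.0], [0.381, 0.925, 0.0], [0.0, 0.0, -1.0]]
wrist_force: [0.9, 0.3, -0.3]
finger_gap: -0.001
finger_force: 0.0
side 0.47 [ 545.8 -154.3  110.1]
top 0.18 [ 477.5 -317.1   68.3]
```

View pics/side2.png

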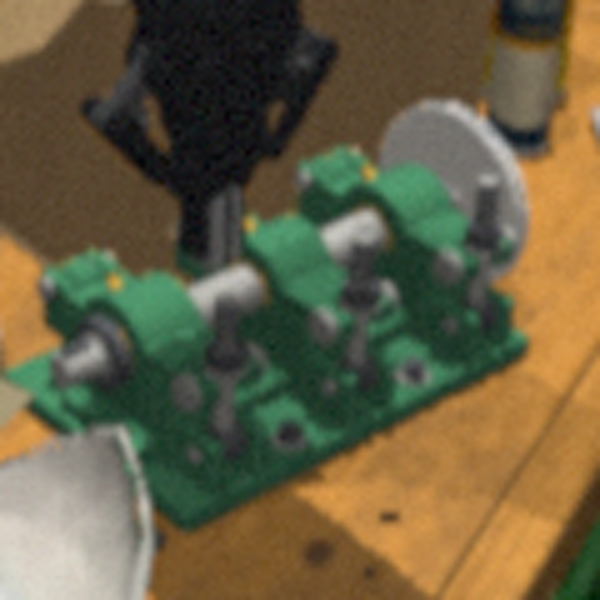

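Run:
```python
from h import *
for cam in('side','top'):
    c=snap(cam); f=192/np.tan(np.radians(c['vertical_fov'])/2)
    K=np.array([[f,0,c['cx']],[0,f,c['cy']],[0,0,1]])
    pts=np.array([[548,-155,100],[548,-155,114.],[548,-155,160],[540,-155,113],[508.3,-234,113],[477,-313,113]])
    print(cam,cv2.projectPoints(pts,c['rvec'],c['tvec'],K,np.array(c['distortion'],float))[0][:,0].round(1))
    z=c['z_map']
    if cam=='side':
        for (u,v) in((263,170),(265,167),(262,173),(265,181),(266,184),(258,150)): print(u,v,z[v,u], c['frame'][v,u])
        cv2.imwrite('pics/side3.png',cv2.resize(c['frame'][140:220,235:315,::-1],(600,600),interpolation=2))
    print([ (w(c,d['centre'])).round(1) for q in('stand_front','stand') for d in bot.landmark_of(cam,q)[:1]])
    R=cv2.Rodrigues(np.array(c['rvec'],float))[0]; print((pts@R.T+np.array(c['tvec']).ravel())[:,2].round())
```

```text
side [[261.2 183.1]
 [261.3 177.9]
 [261.6 159.9]
 [264.5 179.2]
 [292.1 166.6]
 [316.9 155.2]]
263 170 835.1304 [84 84 81]
265 167 834.2219 [58 56 57]
262 173 842.77997 [72 73 72]
265 181 856.5162 [73 75 71]
266 184 861.8143 [49 52 55]
258 150 823.62494 [19 16 14]
[array([ 511.3, -237.2,   58.4]), array([ 564. , -260.3,    2. ])]
[868. 860. 834. 858. 902. 946.]
top [[272.6 191.8]
 [272.7 190.4]
 [273.  185.7]
 [274.3 193.4]
 [309.3 189.4]
 [343.8 185.4]]
[]
[986. 973. 928. 972. 974. 977.]
```

Run:
```python
from h import *
np.set_printoptions(suppress=True,linewidth=150)
c=snap('side'); f=192/np.tan(np.radians(c['vertical_fov'])/2)
K=np.array([[f,0,c['cx']],[0,f,c['cy']],[0,0,1]]);z=c['z_map']
for v in range(150,190,3):
    o=[]
    for u in(258,261,264,267):
        n=cv2.undistortPoints(np.array([[[u,v]]],float),K,np.array(c['distortion'],float))[0,0]
        o.append(w(c,np.r_[n,1]*z[v,u]).round())
    print(v,*o, c['frame'][v,261],c['frame'][v,265])
```

```text
150 [ 556. -154.  183.] [ 540. -136.  195.] [ 536. -141.  194.] [ 535. -155.  188.] [23 20 14] [19 21 24]
153 [ 550. -143.  182.] [ 541. -137.  188.] [ 538. -147.  184.] [ 534. -153.  182.] [18 21 23] [13 10 20]
156 [ 544. -131.  183.] [ 540. -137.  181.] [ 538. -146.  177.] [ 535. -156.  173.] [19 20 18] [17 22 22]
159 [ 547. -136.  172.] [ 541. -139.  172.] [ 539. -148.  168.] [ 535. -156.  165.] [27 26 29] [51 51 49]
162 [ 552. -146.  158.] [ 544. -144.  161.] [ 538. -148.  161.] [ 535. -155.  159.] [42 39 38] [57 58 60]
165 [ 550. -143.  153.] [ 544. -145.  154.] [ 539. -149.  153.] [ 536. -158.  149.] [44 47 46] [60 59 55]
168 [ 552. -146.  143.] [ 545. -147.  145.] [ 540. -151.  144.] [ 534. -155.  144.] [37 37 37] [63 62 64]
171 [ 611. -259.   57.] [ 545. -147.  137.] [ 540. -151.  137.] [ 536. -158.  134.] [53 59 54] [57 57 53]
174 [ 611. -260.   47.] [ 599. -253.   55.] [ 579. -230.   73.] [ 572. -233.   74.] [62 76 67] [156 155 147]
177 [ 585. -210.   74.] [ 579. -214.   73.] [ 573. -218.   73.] [ 568. -224.   71.] [190 188 181] [181 178 171]
180 [ 574. -190.   80.] [ 575. -207.   70.] [ 540. -152.  113.] [ 534. -156.  112.] [165 165 159] [87 89 84]
183 [ 572. -185.   75.] [217. 489. 579.] [ 540. -153.  104.] [ 535. -158.  102.] [102 104 100] [58 56 55]
186 [ 566. -175.   74.] [ 561. -179.   74.] [ 539. -152.   96.] [ 535. -159.   94.] [49 84 66] [54 57 53]
189 [ 560. -164.   75.] [ 546. -151.   87.] [ 539. -151.   90.] [ 535. -159.   86.] [40 56 47] [64 67 64]
```

View pics/side3.png

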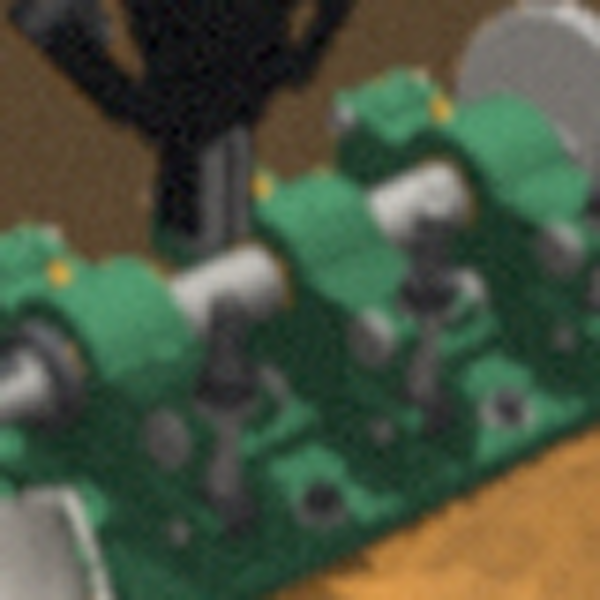

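The crop shows the fingertips ending at (205,250), well above the bolt end at (225,300). Depth puts the tips at z≈133, not the 100 that the TCP reading implies. So the bolt hasn't been touched yet. I'll back off, go lower and check.

```bash
cat > tip.py <<'E'
from h import *
def cloud(c):
    z=c['z_map']; v,u=np.nonzero(z>0); f=192/np.tan(np.radians(c['vertical_fov'])/2)
    K=np.array([[f,0,c['cx']],[0,f,c['cy']],[0,0,1]])
    n=cv2.undistortPoints(np.c_[u,v].astype(float)[:,None],K,np.array(c['distortion'],float))[:,0]
    R=cv2.Rodrigues(np.array(c['rvec'],float))[0]
    return (np.c_[n,np.ones(len(n))]*z[v,u][:,None]-np.array(c['tvec']).ravel())@R,u,v
def tip(r=24):
    s=bot.read_state(); t=np.array(s['eef_pos']); W,u,v=cloud(snap('side'))
    O=np.array(s['orientation']); q=(W-t)@O  # tool coords
    m=(abs(q[:,0])<20)&(abs(q[:,1])<r)&(q[:,2]>-60)&(q[:,2]<40)
    print('tcp',t.round(1),'F',np.round(s['wrist_force'],1)); h=np.histogram(q[m,2],np.arange(-60,41,5)); print(h[0])
    k=m&(q[:,2]<-10); print('x med/min/max',np.percentile(q[k],[2,50,98],axis=0).round(1).tolist())
E
python3 -m jog '-.008 -.003 0 0 0 0 1; -.007 0 0 0 0 0 1; 0 0 .010 0 0 0 1; 0 0 .010 0 0 0 1; 0 0 0 0 0 0 1'; python3 -c "
from tip import *
tip()"
```

```text
t: 7.9
eef_pos: [559.8, -163.6, 93.3]
orientation: [[-0.925, 0.381, -0.002], [0.381, 0.925, 0.001], [0.002, -0.0, -1.0]]
wrist_force: [0.1, 0.2, 0.3]
finger_gap: 0.001
finger_force: 0.0
tcp [ 559.8 -163.6   93.3] F [0.1 0.2 0.3]
[22 20 20 27 26 21 26 16  7  0  1  1  1  6 18 99 44 16 14 12]
x med/min/max [[-4.8, -14.1, -59.4], [9.0, 5.0, -39.3], [16.9, 13.5, -18.9]]
```

The fingertips are really about 18 mm above the reported TCP height, so I'll work with that offset.

```bash
python3 -m jog '0 0 .010 0 0 0 1; 0 0 0 0 0 0 1'; python3 -m jog '.003 0 0 0 0 0 1; .003 0 0 0 0 0 1; 0 0 0 0 0 0 1'; python3 -m jog '.002 0 0 0 0 0 1; 0 0 0 0 0 0 1'; python3 -c "
from tip import *
tip()"
```

```text
t: 8.2
eef_pos: [560.3, -163.8, 83.8]
orientation: [[-0.925, 0.381, -0.001], [0.381, 0.925, 0.0], [0.001, -0.0, -1.0]]
wrist_force: [-0.0, -0.4, -0.7]
finger_gap: -0.005
finger_force: 0.0
t: 8.57
eef_pos: [555.4, -161.7, 84.9]
orientation: [[-0.925, 0.381, 0.001], [0.381, 0.925, -0.0], [-0.001, 0.0, -1.0]]
wrist_force: [-0.3, -0.7, -0.5]
finger_gap: -0.004
finger_force: 0.3
t: 8.82
eef_pos: [554.4, -161.3, 85.0]
orientation: [[-0.925, 0.381, 0.002], [0.381, 0.925, -0.001], [-0.002, 0.0, -1.0]]
wrist_force: [4.5, -2.5, -0.3]
finger_gap: 0.005
finger_force: 2.6
tcp [ 554.4 -161.3   85. ] F [ 4.5 -2.5 -0.3]
[ 16  19  27  23  28  25  35  15  10   6   4  13   8  26 107  33  17  17
  16  20]
x med/min/max [[-7.2, -15.1, -59.1], [8.8, 4.7, -37.0], [19.2, 13.6, -13.9]]
```

```bash
python3 -m jog '.0015 0 0 0 0 0 1; 0 0 0 0 0 0 1'
```

```text
t: 9.12
eef_pos: [553.7, -161.0, 85.1]
orientation: [[-0.925, 0.381, 0.003], [0.381, 0.925, -0.001], [-0.003, 0.0, -1.0]]
wrist_force: [6.6, -2.8, -1.9]
finger_gap: -0.0
finger_force: 3.6
```

Left is tight (7 N, no give). Now the middle bolt.

```bash
python3 -m jog '-.010 0 -.005 0 0 0 1; 0 -.028 -.008 0 0 0 1; 0 -.029 0 0 0 0 1; 0 -.028 .008 0 0 0 1; 0 0 .005 0 0 0 1; 0 0 0 0 0 0 1'; python3 -m jog '.003 0 0 0 0 0 1; .003 0 0 0 0 0 1; 0 0 0 0 0 0 1'; python3 -m jog '.002 0 0 0 0 0 1; 0 0 0 0 0 0 1'; python3 -m jog '.002 0 0 0 0 0 1; 0 0 0 0 0 0 1'
```

```text
t: 9.88
eef_pos: [528.7, -241.9, 84.2]
orientation: [[-0.925, 0.381, -0.001], [0.381, 0.925, 0.001], [0.002, 0.001, -1.0]]
wrist_force: [0.4, 0.7, 0.2]
finger_gap: 0.001
finger_force: 0.0
t: 10.25
eef_pos: [523.4, -239.9, 84.8]
orientation: [[-0.925, 0.38, 0.0], [0.38, 0.925, 0.0], [-0.0, 0.0, -1.0]]
wrist_force: [0.2, -0.4, -0.3]
finger_gap: -0.004
finger_force: 0.0
t: 10.5
eef_pos: [521.6, -239.6, 84.7]
orientation: [[-0.925, 0.381, 0.0], [0.381, 0.925, -0.0], [-0.0, 0.0, -1.0]]
wrist_force: [0.5, 0.2, 0.8]
finger_gap: -0.001
finger_force: 0.2
t: 10.75
eef_pos: [519.5, -238.9, 84.6]
orientation: [[-0.925, 0.381, -0.0], [0.381, 0.925, 0.0], [0.0, -0.0, -1.0]]
wrist_force: [-0.1, 0.8, 0.8]
finger_gap: -0.001
finger_force: 0.2
```

```bash
python3 -m jog '.002 0 0 0 0 0 1; 0 0 0 0 0 0 1'; python3 -m jog '.003 0 0 0 0 0 1; 0 0 0 0 0 0 1'
python3 - <<'E'
from tip import *
tip()
c=snap('side')
print([w(c,d['centre']).round() for d in bot.landmark_of('side','bolt_middle_end')[:1]])
cv2.imwrite('pics/side4.png',cv2.resize(c['frame'][130:210,250:330,::-1],(600,600),interpolation=2))
E
```

```text
t: 11.0
eef_pos: [517.5, -238.2, 84.6]
orientation: [[-0.925, 0.381, -0.0], [0.381, 0.925, 0.0], [0.0, -0.0, -1.0]]
wrist_force: [0.7, -0.7, 0.5]
finger_gap: -0.0
finger_force: 0.1
t: 11.25
eef_pos: [514.7, -237.0, 84.6]
orientation: [[-0.925, 0.381, -0.0], [0.381, 0.925, 0.0], [0.0, -0.0, -1.0]]
wrist_force: [0.3, -0.0, -0.5]
finger_gap: -0.003
finger_force: 0.1
tcp [ 514.7 -237.    84.6] F [ 0.3 -0.  -0.5]
[21 16 22 21 24 25 21 19 12  6  4 11  9 26 75 35 21 14 15 18]
x med/min/max [[-3.8, -13.4, -59.4], [9.8, 5.9, -37.9], [18.9, 14.5, -14.1]]
[array([ 496., -230.,  111.])]
```

View pics/side4.png

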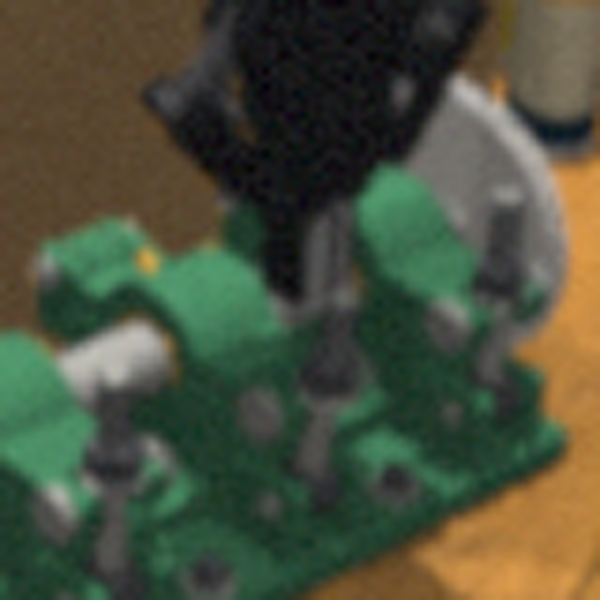

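The middle bolt end at crop (330,300) has followed the fingertip forward by about 13 mm with no resistance, so it's the loose one. I still have to tap the right one, in order.

```bash
python3 -m jog '-.017 0 -.005 0 0 0 1; 0 -.028 -.008 0 0 0 1; 0 -.029 0 0 0 0 1; 0 -.028 .008 0 0 0 1; 0 0 .005 0 0 0 1; 0 0 0 0 0 0 1'; python3 -m jog '.003 0 0 0 0 0 1; .003 0 0 0 0 0 1; 0 0 0 0 0 0 1'; python3 -m jog '.002 0 0 0 0 0 1; 0 0 0 0 0 0 1'; python3 -m jog '.0015 0 0 0 0 0 1; 0 0 0 0 0 0 1'
```

```text
t: 12.15
eef_pos: [498.3, -321.3, 84.1]
orientation: [[-0.925, 0.381, -0.001], [0.381, 0.925, 0.001], [0.001, 0.001, -1.0]]
wrist_force: [0.2, -0.1, 0.4]
finger_gap: 0.004
finger_force: 0.0
t: 12.52
eef_pos: [492.8, -319.3, 84.8]
orientation: [[-0.925, 0.38, 0.0], [0.38, 0.925, 0.0], [-0.0, 0.0, -1.0]]
wrist_force: [0.7, 0.3, -0.1]
finger_gap: 0.0
finger_force: 0.0
t: 12.78
eef_pos: [491.5, -319.1, 84.8]
orientation: [[-0.925, 0.381, 0.001], [0.381, 0.925, -0.0], [-0.001, 0.0, -1.0]]
wrist_force: [1.5, -0.5, -0.1]
finger_gap: -0.002
finger_force: 0.9
t: 13.02
eef_pos: [490.7, -318.8, 84.9]
orientation: [[-0.925, 0.381, 0.002], [0.381, 0.925, -0.001], [-0.002, -0.0, -1.0]]
wrist_force: [4.8, -1.1, -0.9]
finger_gap: 0.001
finger_force: 2.5
```

Right is tight too, so the middle bolt gives. I'll go back and swing it out.

```bash
python3 -m jog '-.009 0 -.005 0 0 0 1; 0 .028 -.008 0 0 0 1; 0 .029 0 0 0 0 1; 0 .028 .008 0 0 0 1; 0 0 .005 0 0 0 1; 0 0 0 0 0 0 1'; python3 -m jog '.008 0 0 0 0 0 1;.008 0 0 0 0 0 1;.008 0 0 0 0 0 1;.008 0 .003 0 0 0 1;.008 0 .004 0 0 0 1;.008 0 .004 0 0 0 1;.008 0 .004 0 0 0 1;.008 0 .003 0 0 0 1'; python3 -m jog '0 0 0 0 0 0 1'
python3 - <<'E'
from tip import *
c=snap('side')
print([w(c,d['centre']).round() for d in bot.landmark_of('side','bolt_middle_end')[:1]])
print([w(c,d['centre']).round() for d in bot.landmark_of('side','cap_middle_bosses')[:1]])
cv2.imwrite('pics/side5.png',cv2.resize(c['frame'][130:220,250:340,::-1],(600,600),interpolation=2))
E
```

```text
t: 13.78
eef_pos: [529.6, -244.0, 84.3]
orientation: [[-0.924, 0.381, -0.001], [0.381, 0.924, -0.0], [0.001, -0.001, -1.0]]
wrist_force: [0.6, -0.1, -0.7]
finger_gap: -0.0
finger_force: 0.0
t: 14.78
eef_pos: [470.6, -218.7, 66.2]
orientation: [[-0.925, 0.381, -0.0], [0.381, 0.925, 0.0], [0.0, -0.0, -1.0]]
wrist_force: [0.9, 0.3, 1.3]
finger_gap: 0.001
finger_force: 0.3
t: 14.9
eef_pos: [470.2, -218.6, 66.3]
orientation: [[-0.925, 0.381, -0.001], [0.381, 0.925, 0.001], [0.001, 0.0, -1.0]]
wrist_force: [0.1, 0.1, 0.3]
finger_gap: 0.0
finger_force: 0.0
[array([ 455., -214.,   81.])]
[array([ 512., -240.,   71.])]
```

View pics/side5.png

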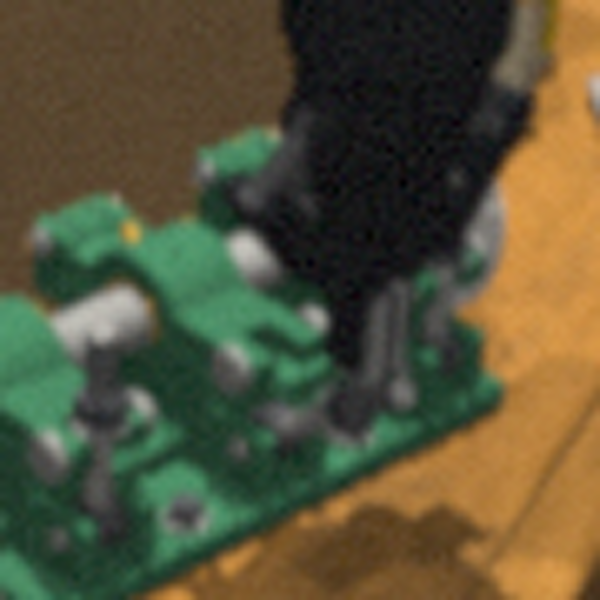

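The crop shows the middle bolt leaning out front, with its end at about (350,405), under the fingertips and clear of the fork. Landmark says about 0.85 rad. Now I open and move over the bosses.

```bash
python3 -m jog '0 0 -.020 0 0 0 1;0 0 -.020 0 0 0 -.45;-.005 0 -.020 0 0 0 -.45;-.020 0 0 0 0 0 -.45;-.020 0 0 0 0 0 -.45;0 0 0 0 0 0 -.45;0 0 0 0 0 0 -.45'
python3 - <<'E'
from tip import *
tip(60)
c=snap('side');W,u,v=cloud(c); s=bot.read_state(); q=(W-np.array(s['eef_pos']))@np.array(s['orientation'])
for a,b in((-60,0),(0,60)):
    m=(abs(q[:,0])<20)&(q[:,1]>a)&(q[:,1]<b)&(q[:,2]<5)&(q[:,2]>-60); print((a,b),m.sum(),np.histogram(q[m,2],np.arange(-60,6,5))[0],np.percentile(q[m&(q[:,2]<-25)],[2,50,98],axis=0).round().tolist())
for cam in('side','top'):
    c=snap(cam);print([w(c,d['centre']).round() for q in('bolt_middle_end','cap_middle_bosses')for d in bot.landmark_of(cam,q)[:1]])
    if cam=='side':cv2.imwrite('pics/side6.png',cv2.resize(c['frame'][110:220,240:350,::-1],(600,600),interpolation=2))
E
```

```text
t: 15.92
eef_pos: [511.9, -235.9, 126.4]
orientation: [[-0.925, 0.381, -0.001], [0.381, 0.925, 0.0], [0.001, -0.0, -1.0]]
wrist_force: [-0.3, 0.1, 1.1]
finger_gap: 0.726
finger_force: 0.0
tcp [ 511.9 -235.9  126.4] F [-0.3  0.1  1.1]
[37 41 36 42 36 37 30 23  0  0  0  0  0  0  0  0  0  0  0  0]
x med/min/max [[-8.8, -42.7, -59.2], [6.8, -30.0, -41.6], [13.4, 44.7, -21.7]]
(-60, 0) 151 [25 19 21 19 18 17 19 12  1  0  0  0  0] [[-9.0, -45.0, -59.0], [5.0, -32.0, -44.0], [13.0, -30.0, -26.0]]
(0, 60) 133 [12 20 21 21 16 22 12  9  0  0  0  0  0] [[-5.0, 31.0, -59.0], [8.0, 41.0, -43.0], [13.0, 45.0, -27.0]]
[array([ 541., -157.,   65.]), array([ 508., -237.,   69.])]
[array([ 454., -214.,   86.]), array([ 510., -235.,   72.])]
```

View pics/side6.png

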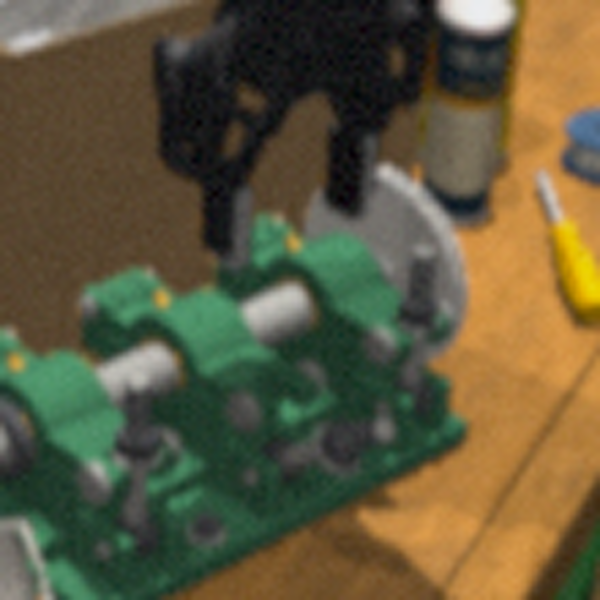

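The crop shows the open fingers at (230,255) and (350,205), straddling the middle cap line. The bolt lies out at (345,440), clear of the path. Measured centring is within about 1 mm, so I descend and grip.

```bash
python3 -m jog '0 0 .022 0 0 0 -.45;0 0 .022 0 0 0 -.45;0 0 .020 0 0 0 -.45;0 0 .012 0 0 0 -.45;0 0 0 0 0 0 -.45'; python3 -m jog '0 0 .012 0 0 0 -.45;0 0 .010 0 0 0 -.45;0 0 0 0 0 0 -.45'; python3 -c "
from tip import *
tip(60)"
```

```text
t: 16.95
eef_pos: [512.3, -236.0, 50.0]
orientation: [[-0.925, 0.381, -0.001], [0.381, 0.925, 0.0], [0.001, -0.0, -1.0]]
wrist_force: [0.1, 0.6, 0.1]
finger_gap: 0.724
finger_force: 0.0
t: 17.32
eef_pos: [512.2, -235.9, 27.8]
orientation: [[-0.925, 0.381, -0.001], [0.381, 0.925, 0.001], [0.001, 0.0, -1.0]]
wrist_force: [-0.0, 0.1, 1.4]
finger_gap: 0.726
finger_force: 0.0
tcp [ 512.2 -235.9   27.8] F [-0.   0.1  1.4]
[ 28  34  69  94  55  26  19   9  40  49  29  28  25  46 192  77  56  72
   3   0]
x med/min/max [[-14.2, -38.1, -57.7], [5.2, -1.5, -41.3], [16.4, 43.4, -11.8]]
```

```bash
python3 -m jog '0 0 0 0 0 0 .2;0 0 0 0 0 0 .5;0 0 0 0 0 0 1;0 0 0 0 0 0 1;0 0 0 0 0 0 1' 50
```

```text
t: 18.0
eef_pos: [512.7, -236.6, 29.1]
orientation: [[-0.925, 0.381, 0.0], [0.381, 0.925, -0.001], [-0.001, -0.0, -1.0]]
wrist_force: [-2.5, -1.5, 5.3]
finger_gap: 0.507
finger_force: 50.8
```

The bosses are gripped (43 mm opening, 50 N). Lifting along the hinge arc.

```bash
python3 -m jog '-.0002 0 -.0066 0 0 0 1;-.0008 0 -.0066 0 0 0 1;-.0011 0 -.0065 0 0 0 1;-.0016 0 -.0064 0 0 0 1;0 0 0 0 0 0 1' 50
```

```text
t: 18.62
eef_pos: [515.3, -237.7, 55.1]
orientation: [[-0.924, 0.381, -0.001], [0.381, 0.924, 0.0], [0.001, -0.0, -1.0]]
wrist_force: [-2.7, -3.1, -5.9]
finger_gap: 0.504
finger_force: 51.6
```

```bash
python3 -m jog '-.0019 0 -.0063 0 0 0 1;-.0023 0 -.0062 0 0 0 1;-.0027 0 -.0060 0 0 0 1;-.0030 0 -.0059 0 0 0 1;-.0034 0 -.0056 0 0 0 1;-.0037 0 -.0055 0 0 0 1;0 0 0 0 0 0 1' 50; python3 -m jog '-.0040 0 -.0052 0 0 0 1;-.0044 0 -.0050 0 0 0 1;-.0047 0 -.0046 0 0 0 1;-.0049 0 -.0044 0 0 0 1;-.0052 0 -.0040 0 0 0 1;-.0054 0 -.0038 0 0 0 1;0 0 0 0 0 0 1'
python3 - <<'E'
from h import *
c=snap('side')
print([(round(d['conf'],2),w(c,d['centre']).round()) for q in('cap_middle_bosses','bolt_middle_end') for d in bot.landmark_of('side',q)[:1]])
cv2.imwrite('pics/side7.png',cv2.resize(c['frame'][90:230,230:370,::-1],(600,600),interpolation=2))
E
```

```text
t: 19.5
eef_pos: [530.3, -243.7, 90.4]
orientation: [[-0.924, 0.381, -0.003], [0.381, 0.924, 0.001], [0.003, -0.0, -1.0]]
wrist_force: [-4.9, -3.0, -2.6]
finger_gap: 0.504
finger_force: 51.5
t: 20.38
eef_pos: [556.5, -254.3, 117.5]
orientation: [[-0.925, 0.381, -0.003], [0.381, 0.925, 0.001], [0.004, -0.0, -1.0]]
wrist_force: [-7.7, -0.8, 2.2]
finger_gap: 0.504
finger_force: 51.1
[(0.69, array([ 548., -250.,  158.])), (0.45, array([ 450., -210.,   85.]))]
```

View pics/side7.png

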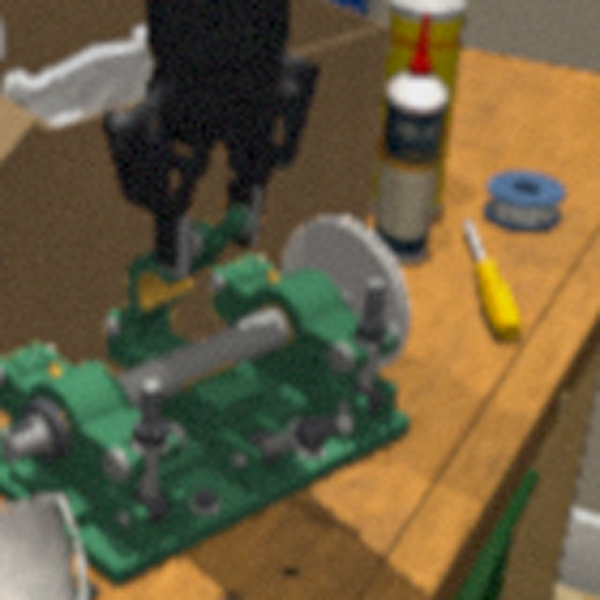

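The crop shows the middle cap held open by the fingers at (200,240), with its bolt lying out front at (310,435). TCP travel and the landmark both give about 55°. Handing in.

```bash
python3 -m jog '0 0 0 0 0 0 1;0 0 0 0 0 0 1' && python3 -c "
from workcell import bot
print(bot.close_job())"
```

```text
t: 20.78
eef_pos: [556.3, -254.3, 117.4]
orientation: [[-0.924, 0.381, -0.003], [0.381, 0.925, 0.001], [0.004, -0.0, -1.0]]
wrist_force: [-6.9, -0.2, 1.2]
finger_gap: 0.505
finger_force: 51.1
the job is handed in; nothing more can be done
None
```

I tapped the bolts left, middle, right and the middle one gave, so I swung it out to about 0.85 rad, lifted its cap to about 55° and handed in at 20.8 s with the gripper still holding it.

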